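# Load the jar carousel and index it one click

### The job

Stand the smallest of the three powder jars on the bench upright in the empty carousel pocket that is at the pointer, and let go of it. Then take the bar handle in the middle and turn the wheel one click anticlockwise, seen from above, so that the next pocket comes to the pointer, and let go.

Things in the scene. Friction and masses are not known exactly. Their poses are not given: they have to be found in the camera images.
- small_jar: smallest powder jar: round, 52 mm across, 77 mm tall, white lid, closed, about 130 g, upright on the bench; origin at the centre of its underside. Two bigger jars of the same make (58 mm wide, 89 tall; 64 wide, 101 tall) stand near, centres at least 95 mm apart; the three may have changed places.
- pocket (a point): the empty pocket at the pointer at the start: centre of its floor, 28 mm above the bench; turns with the wheel. Round, 78 mm inside, rim 12 mm high, 3 mm thick. The aluminium wheel (272 mm) has six, 90 mm from its axis, 60 degrees apart; those beside this one are empty, others hold things up to 50 mm tall. Pointer: 30 mm high dark block with pale diamond top, just outside the wheel.
- knob_grip (a point): middle of the black bar handle on the wheel's upright axis, 130 mm above the bench: 70 mm long along this point's y, 18 mm thick along its x, 32 mm high (112 to 144 mm), on a 26 mm thick post. The axes turn with the wheel, z up; x points from point pocket toward the wheel's axis.
- wheel (a joint): wheel angle in rad, about 0 at the start, growing anticlockwise seen from above; its stand is fixed. One click is 60 degrees (1.047 rad). A sprung roller catches the wheel at each click: it pulls it in from about 5 degrees either side and takes about 0.1 N m to leave; in between the wheel turns easily and stays where left.
Things that resemble listed ones, but are neither listed nor needed, are in the scene too. Leave any orange look-alike of the small_jar alone.

How it is judged:
On the way, in this order (a step that is already met when the one before it is completed fails the run):
1. the small jar stands upright and released in the pocket at the pointer, the wheel still at its first click (horizontal distance between small_jar and pocket below 0.018 m and z of small_jar in the frame of pocket below 0.005 m and angle between small_jar's own z axis and vertical below 0.15 rad and contact force between the fingers and small_jar below 0.1 N and value of joint wheel between -0.2 and 0.2 rad), for 0.2 s.
2. the wheel has been turned one click anticlockwise (value of joint wheel between 0.87 and 1.22 rad), for 0.2 s.
At the end, for the whole second after the job is handed in: The wheel rests one click (60 degrees, within 10) anticlockwise of where it began, and the small jar stands upright (within 8 degrees) and at rest on the floor of the pocket that was at the pointer at the start, its centre within 18 mm of the pocket's (all of step 2 and velocity of joint wheel between -0.05 and 0.05 rad/s and horizontal distance between small_jar and pocket below 0.018 m and z of small_jar in the frame of pocket between -0.005 and 0.005 m and angle between small_jar's own z axis and vertical below 0.15 rad and linear speed of small_jar below 0.02 m/s); the robot touches nothing.
It fails at once if the wheel is turned well past one click (value of joint wheel above 1.5 rad).
It fails at once if the wheel is turned clockwise (value of joint wheel below -0.45 rad).
It also fails if it takes over 51 s, if anything falls off the work surface, if the arm or the gripper's body presses on something with over 40 N, if the wrist force passes 120 N, or if a joint passes its speed limit or range.

### The arm

A 6-joint arm with a two-finger parallel gripper is mounted at the origin on a cart in front of the work surface, level with it; the furniture and walls round the work are solid. World frame = base frame: x ahead of the robot, y to its left, z up, the work surface at z = 0. Lengths are in m, angles in rad, forces in N, time in s.
With the tool pointing down it reaches from about 0.325 to 0.775 m from the base axis. Payload 5.5 kg.
Tool frame: the origin (TCP) lies at the very end of the fingers, on their centre line; the grasp point (between the pads) lies 19 mm behind it; z points along the fingers, y is the line along which they close (so a half turn about z gives the same grasp; the last joint's range is limited). The gripper opens to 85 mm and grips with 20 to 120 N. Pads are 22 mm wide; open, the fingers measure 114 mm over their backs; the gripper's body (76 mm by 85 mm) begins 54 mm behind the grasp point. The pads swing forward as they close: fully open they stand 13 mm farther back than shut.
Start: joints at [-1.291, 0.091, 1.231, -0, 1.82, -0.057], TCP at [0.198, -0.566, 0.231] pointing down, gripper open.
Joint ranges: [-2.87, 2.87], [-0.86, 2.18], [0.17, 2.46], [-1.51, 4.65], [0.06, 2.69], [-2.65, 2.65]. Speed limits (rad/s): [2.57, 2.57, 3.01, 3.14, 3.14, 3.14].

### API

Orientations are given as a rotation vector (axis times angle).
In Python, from bench import sense, grab_frame, hand_in gives the robot as it stands.
- The arm moves only by the shell command python3 -m jog 'ROWS'. ROWS is text: rows parted by semicolons, each of 7 numbers parted by spaces: the shift along the tool's x, y, z in mm, then the turn, a rotation vector about the tool's x, y, z in degrees, then the gripper's target within -1 to 1 (shut at 1, half-way at 0, fully open at -1). A call has 1 to 12 rows; each row is the pose to reach, as a shift and turn from the pose commanded when the call began, along the tool's axes at that moment; what a row does not reach only later rows make up. A row lasts 1/8 s, in which the tool goes at most 62.5 mm and 10.7 degrees, less where a joint would pass 70% of its speed; a pose out of reach is approached as far as the arm can. A call with a gripper value outside its range is refused whole. The fingers move at their own pace and stop on an object; the grip force is fixed at half the most. Time passes only in rows, so rows that repeat a pose let the fingers close. It gives the time, the measured TCP pose, the force, the opening and the grip force at its end, in the units of the state.
- sense(): the state, without advancing time (a new reading comes with each control period).
- grab_frame(name): name is "scene" or "top" or "wrist"; returns a dict with "pixels" (400x640x3 uint8, blue, green, red), "intrinsics" (3x3 intrinsics, pixels), "k1" (the pictures are not rectified: a ray, as slopes to the right and down, at radius r is drawn at 1 + k1 r^2 times it, then the intrinsics apply), "rvec" (rotation vector, rad) and "tvec" (3), from world to camera coordinates, as OpenCV has them. Camera axes: x right, y down, z forward; pixel columns grow to the right and rows downward; lengths in m; the calibration is good to about 2 mm. A picture is of the moment at which its call begins. There is no depth.
- hand_in(): hands the job in; it is judged then, once.
The state is a dict: "clock": time; "joint_positions": joint angles; "joint_vel": joint speeds; "effort": joint torques, N m; "tool_pos": TCP position; "orientation": TCP orientation; "wrist_force": force on the tool from outside, world axes, zero at the start; "moment": the same for the moment, N m; "finger_gap": finger opening in m; "finger_force": force on a finger pad.
Only numpy, scipy, OpenCV 4.12 (cv2) and the standard library are available. Lean on these libraries where they do the work, as an engineer would, in place of code of your own. Each camera call takes 0.05 s, during which the arm holds its last target. There are 200 camera calls.

## Working session

There is one attempt and no reset: what is moved stays moved. The work goes in short steps, Python scripts to look and compute and a shell command to move; the robot and the scene stay as the last step left them, time stands still between calls to the robot, and variables do not carry over. Pictures are saved under pics/ and viewed, at most 10 in all, crops included, and the job is handed in when it is done.

```bash
mkdir -p pics; ls
cat > h.py <<'E'
import numpy as np, cv2
from bench import sense, grab_frame, hand_in
def save(n,f): cv2.imwrite(f'pics/{n}.png',f['pixels']); np.savez(f'pics/{n}.npz',**{k:f[k] for k in ('intrinsics','k1','rvec','tvec','pixels')})
def load(n): return np.load(f'pics/{n}.npz')
def ray(f,px):
    K=f['intrinsics']; d=np.array([float(f['k1']),0,0,0,0])
    # r-dist = model k1 r^2
    p=cv2.undistortPoints(np.array([[px]],float),K,d)[0,0]
    R=cv2.Rodrigues(np.array(f['rvec'],float))[0]; t=np.array(f['tvec'],float).ravel()
    return -R.T@t, R.T@np.array([p[0],p[1],1])
def at_z(f,px,z):
    c,d=ray(f,px); return c+d*(z-c[2])/d[2]
def proj(f,P):
    return cv2.projectPoints(np.array([P],float),np.array(f['rvec'],float),np.array(f['tvec'],float),f['intrinsics'],np.array([float(f['k1']),0,0,0,0]))[0][0,0]
E
python3 - <<'E'
from h import *
a=grab_frame('scene');b=grab_frame('top');save('scene',a);save('top',b)
for f in(a,b):print(ray(f,(320,200)),f['k1'])
E
```

```text
pics
(array([-0.10066128,  0.75119021,  0.60084612]), array([ 0.60659512, -0.64273577, -0.4679666 ])) -0.09217736015028499
(array([0.46509439, 0.06218846, 1.23132847]), array([ 0.08628956,  0.02822321, -0.99609169])) -0.11982991220376749
```

View pics/top.png

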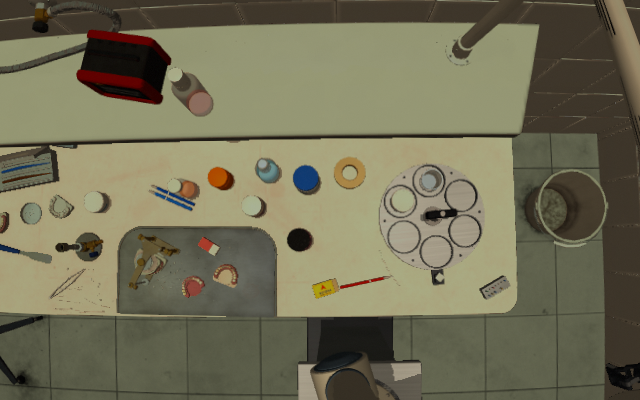

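View pics/scene.png

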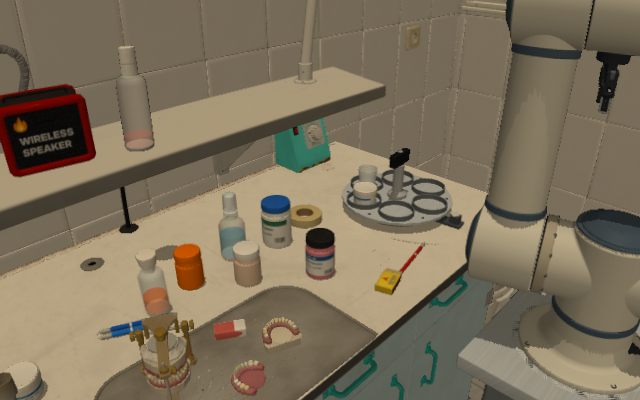

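Candidates for small_jar in the top view:
- White-lidded jar at (253,206).
- White-lidded round thing at (94,202).
- Orange look-alike at (220,177), to be left alone.
- Blue-lidded jar at (306,179).
- Black-lidded jar at (299,239).
- Pinkish bottle at (181,188).

My choice is (253,206), which is (247,262) in the scene view. I'll check it in a crop.

Run:
```python
from h import *
a=load('scene');b=load('top')
A=cv2.resize(a['pixels'][220:300,200:300],(500,400),interpolation=3)
B=cv2.resize(b['pixels'][180:230,230:280],(300,300),interpolation=3)
C=cv2.resize(b['pixels'][155:295,370:510],(560,560)[:2],interpolation=3)
im=np.zeros((560,800,3),np.uint8); im[:,:560]=C; im[:240,560:]=cv2.resize(B,(240,240)); im[250:442,560:]=cv2.resize(A,(240,192))
cv2.imwrite('pics/c1.png',im)
for n,px,z in(('small',(253,206),.077),('orange',(220,177),.077),('blue',(306,179),.1),('black',(299,239),.09),('left',(94,202),.08)):print(n,at_z(b,px,z))
print(at_z(b,(444,214),.144),at_z(b,(437,278),.03), at_z(b,(404,237),.04))
```

```text
small [0.55250678 0.25863225 0.077     ]
orange [0.62514897 0.34074618 0.077     ]
blue [0.61394588 0.12723319 0.1       ]
black [0.47096017 0.14576856 0.09      ]
left [0.567482  0.6644168 0.08     ]
[ 0.52360516 -0.19095237  0.144     ] [ 0.3687992  -0.19582987  0.03      ] [ 0.47298603 -0.11286236  0.04      ]
```

View pics/c1.png

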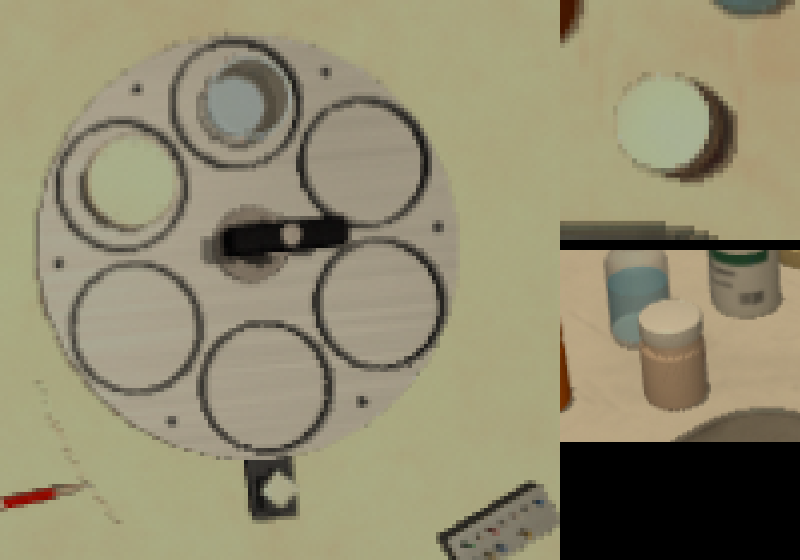

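The chosen thing is a beige jar with a white lid. Its lid centre is at about (251,205) in the top view, and its body stands upright in the scene view. The pocket at the pointer has its rim centre at about (436,251), and the handle centre is at about (441.6,213.5).

Run:
```python
from h import *
a=load('scene');b=load('top')
q=lambda x,y:((x+.5)/4-.5+370,(y+.5)/4-.5+155)
j=lambda x,y:((x-560+.5)/4.8-.5+230,(y+.5)/4.8-.5+180)
c=at_z(b,j(663,122),.077);print('jar',c,'d',at_z(b,j(617,122),.077)[1]-at_z(b,j(710,122),.077)[1],at_z(b,j(663,72),.077)[0]-at_z(b,j(663,171),.077)[0])
# scene: lid ellipse centre & base
s=lambda x,y:((x-560+.5)/2.4-.5+200,(y-250+.5)/2.4-.5+220)
print('jar scene',at_z(a,s(671,318),.077), proj(a,[c[0],c[1],.077]),s(671,318))
p=at_z(b,q(266,385.5),.04);print('pocket',p, at_z(b,q(199,385),.04)-at_z(b,q(333,385),.04))
rims=[(266,385.5),(136,328),(122,185),(235,103),(364,161),(380,304)]
R=np.array([at_z(b,q(*r),.04)[:2] for r in rims]);c0=R.mean(0);print('axis',c0);print(np.linalg.norm(R-c0,axis=1),np.degrees(np.unwrap(np.arctan2(*(R-c0).T[::-1]))))
print('disk',at_z(b,q(248,247),.028),'handle',at_z(b,q(288,235),.144), 'ends',at_z(b,q(222,241),.144),at_z(b,q(349,229),.144))
print('pointer',at_z(b,q(279,489),.03))
s=sense();print(s['tool_pos'],s['orientation'],s['finger_gap'],s['clock'])
R=cv2.Rodrigues(np.array(s['orientation']))[0];print(R)
```

```text
jar [0.55496326 0.26340063 0.077     ] d 0.047700556356890716 0.05050103408221196
jar scene [0.54672728 0.26800272 0.077     ] [245.08391354 245.4209838 ] (245.95833333333334, 248.04166666666666)
pocket [ 0.43685953 -0.19288617  0.04      ] [0.0013755  0.08454186 0.        ]
axis [ 0.52545002 -0.18556863]
[0.08889219 0.08986009 0.08907028 0.089514   0.08976571 0.0897526 ] [-175.27811166 -235.02038418 -295.36712785 -355.09003682 -414.96955789
 -475.5890535 ]
disk [ 0.52423444 -0.18610048  0.028     ] handle [ 0.52511191 -0.18548631  0.144     ] ends [ 0.52216744 -0.14725309  0.144     ] [ 0.52809889 -0.22102516  0.144     ]
pointer [ 0.37150701 -0.20191775  0.03      ]
[ 0.19822098 -0.56605024  0.23027842] [-3.09545431e+00 -5.26278363e-01  3.00337046e-04] 0.08572547251605295 0.1
[[ 9.43812914e-01  3.30479887e-01 -4.76726776e-04]
 [ 3.30480216e-01 -9.43811455e-01  1.66264162e-03]
 [ 9.95294230e-05 -1.72677140e-03 -9.99998504e-01]]
```

```bash
cat >> h.py <<'E'
def go(P,yaw=None):
    s=sense();R=cv2.Rodrigues(np.array(s['orientation'],float))[0]
    sh=R.T@(np.array(P)-s['tool_pos'])*1000
    tr=np.zeros(3)
    if yaw is not None:
        c,n=np.cos(np.radians(yaw)),np.sin(np.radians(yaw))
        T=np.array([[c,n,0],[n,-c,0],[0,0,-1]]);tr=np.degrees(cv2.Rodrigues(R.T@T)[0].ravel())
    print('shift',sh.round(1),'turn',tr.round(1),'yaw now',np.degrees(np.arctan2(R[1,0],R[0,0])).round(1))
E
python3 - <<'E'
from h import *
go([.552,.265,.2],19.3)
E
```

```text
shift [ 608.5 -667.4   31.5] turn [-0.1 -0.  -0. ] yaw now 19.3
```

```bash
python3 -m jog '50 -55 0 0 0 0 -1;608 -667 31 0 0 0 -1;608 -667 31 0 0 0 -1;608 -667 31 0 0 0 -1;608 -667 31 0 0 0 -1;608 -667 31 0 0 0 -1;608 -667 31 0 0 0 -1;608 -667 31 0 0 0 -1;608 -667 31 0 0 0 -1;608 -667 31 0 0 0 -1;608 -667 31 0 0 0 -1;608 -667 31 0 0 0 -1'
python3 - <<'E'
from h import *
go([.552,.265,.2],19.3)
s=sense();print(s['joint_positions'],s['tool_pos'],s['clock'])
E
```

```text
clock: 1.6
tool_pos: [0.4921, 0.1255, 0.2056]
orientation: [3.097, 0.527, -0.0]
wrist_force: [1.4, -0.7, 0.1]
finger_gap: 0.0855
finger_force: 0.0
shift [ 102.7 -111.8    5.5] turn [0. 0. 0.] yaw now 19.3
[ 1.82906204e-01 -1.60974223e-01  1.52242147e+00 -2.59417976e-04
  1.78020634e+00  1.41652720e+00] [0.49208229 0.12551106 0.20556784] 1.6
```

```bash
python3 -m jog '100 -110 5 0 0 0 -1;100 -110 5 0 0 0 -1;100 -110 5 0 0 0 -1;100 -110 5 0 0 0 -1;100 -110 5 0 0 0 -1'
python3 - <<'E'
from h import *
go([.552,.265,.2],19.3)
f=grab_frame('wrist');save('w1',f);print(proj(f,[.552,.265,.077]),proj(f,[.552,.265,0.]))
E
```

```text
clock: 2.22
tool_pos: [0.5496, 0.2595, 0.2007]
orientation: [3.097, 0.526, -0.001]
wrist_force: [0.4, 0.7, -0.6]
finger_gap: 0.0848
finger_force: 0.0
shift [ 4.1 -4.4  0.7] turn [ 0.  0. -0.] yaw now 19.3
[319.39630827 180.90719423] [320.36218567 162.09488775]
```

View pics/w1.png

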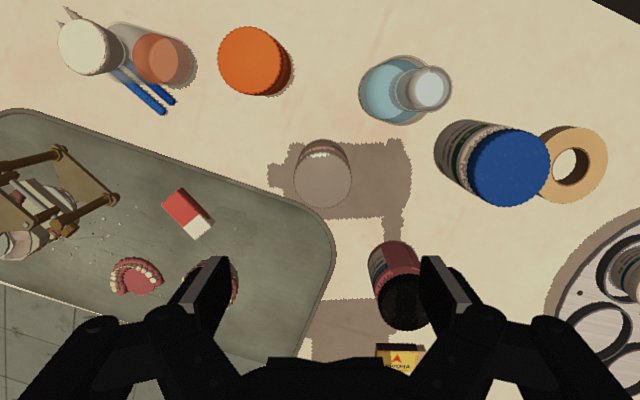

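The lid is at (322,180) in the wrist view, against a prediction of (319,181), so the position agrees within about 2 mm. Both finger paths are clear, so I'll descend and grip.

```bash
python3 -m jog '3 -3 60 0 0 0 -1;3 -3 120 0 0 0 -1;3 -3 150 0 0 0 -1;3 -3 172 0 0 0 -1;3 -3 172 0 0 0 -1;3 -3 172 0 0 0 0.1;3 -3 172 0 0 0 0.6;3 -3 172 0 0 0 1;3 -3 172 0 0 0 1;3 -3 172 0 0 0 1;3 -3 172 0 0 0 1'
python3 - <<'E'
from h import *
go([.437,-.193,.2],19.3)
E
```

```text
clock: 3.65
tool_pos: [0.5531, 0.2644, 0.0316]
orientation: [-3.097, -0.526, -0.007]
wrist_force: [0.5, -1.0, 5.8]
finger_gap: 0.0488
finger_force: 62.8
shift [-259.9  393.4 -169.4] turn [ 0.  -0.2 -0. ] yaw now 19.3
```

```bash
python3 -m jog '0 0 -15 0 0 0 1;0 0 -60 0 0 0 1;0 0 -110 0 0 0 1;0 0 -140 0 0 0 1;0 0 -140 0 0 0 1;0 0 -140 0 0 0 1'
python3 - <<'E'
from h import *
go([.437,-.193,.17],19.3)
f=grab_frame('wrist');save('w2',f)
E
```

```text
clock: 4.4
tool_pos: [0.5511, 0.2639, 0.1675]
orientation: [3.097, 0.527, -0.003]
wrist_force: [-0.2, -0.6, -1.4]
finger_gap: 0.0489
finger_force: 62.3
shift [-258.8  393.5   -2. ] turn [0.  0.1 0. ] yaw now 19.3
```

View pics/w2.png

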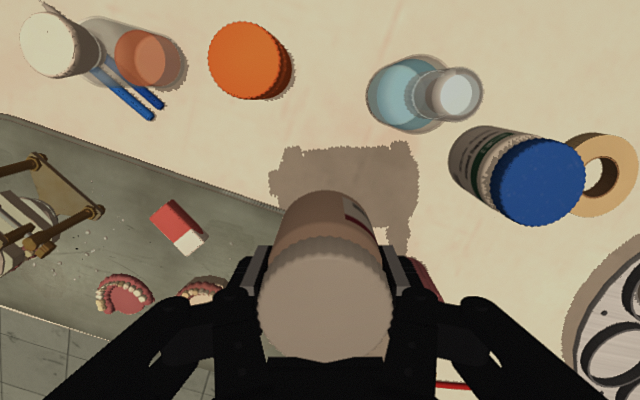

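The jar is held and its lid centre is at (326,297).

```bash
python3 -m jog '-30 45 0 0 0 0 1;-258 393 0 0 0 0 1;-258 393 0 0 0 0 1;-258 393 0 0 0 0 1;-258 393 0 0 0 0 1;-258 393 0 0 0 0 1;-258 393 0 0 0 0 1;-258 393 0 0 0 0 1;-258 393 0 0 0 0 1;-258 393 0 0 0 0 1;-258 393 0 0 0 0 1;-258 393 0 0 0 0 1'
python3 - <<'E'
from h import *
f=load('w2'); print('lid',at_z(f,(326,297),.213),'tcp .5511 .2639')
go([.437,-.193,.0615],19.3)
f=grab_frame('top');save('t2',f)
f=grab_frame('wrist');save('w3',f)
cv2.imwrite('pics/c2.png',np.hstack([cv2.resize(load('t2')['pixels'][160:300,370:510],(400,400)),cv2.resize(f['pixels'],(400,400))]))
E
```

```text
clock: 5.95
tool_pos: [0.4383, -0.1911, 0.1688]
orientation: [-3.096, -0.529, 0.0]
wrist_force: [0.6, 0.1, -0.5]
finger_gap: 0.049
finger_force: 62.4
lid [0.55862402 0.26632889 0.213     ] tcp .5511 .2639
shift [ -1.9   1.4 107.3] turn [-0.   0.   0.1] yaw now 19.4
```

View pics/c2.png

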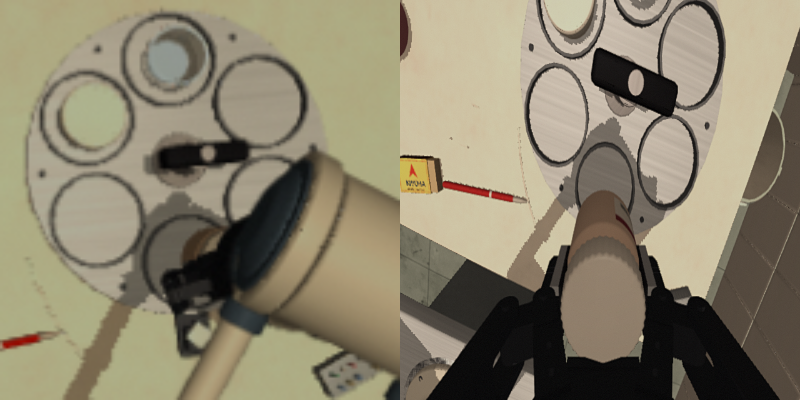

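The jar hangs over the pocket with clear space around it. The lid centre sits about 5 mm ahead of the TCP along tool x, so I'll correct for that while lowering.

```bash
python3 -m jog '-7 1 20 0 0 0 1;-7 1 60 0 0 0 1;-7 1 90 0 0 0 1;-7 1 100 0 0 0 1;-7 1 104 0 0 0 1;-7 1 107 0 0 0 1;-7 1 107 0 0 0 1;-7 1 107 0 0 0 1'
python3 - <<'E'
from h import *
go([.437,-.193,.0600],19.3)
f=grab_frame('wrist');save('w4',f)
E
```

```text
clock: 7.05
tool_pos: [0.4321, -0.1956, 0.0628]
orientation: [3.096, 0.526, 0.002]
wrist_force: [0.1, -0.2, -1.3]
finger_gap: 0.0489
finger_force: 62.5
shift [ 5.4 -0.8  2.8] turn [ 0.1 -0.1 -0. ] yaw now 19.3
```

View pics/w4.png

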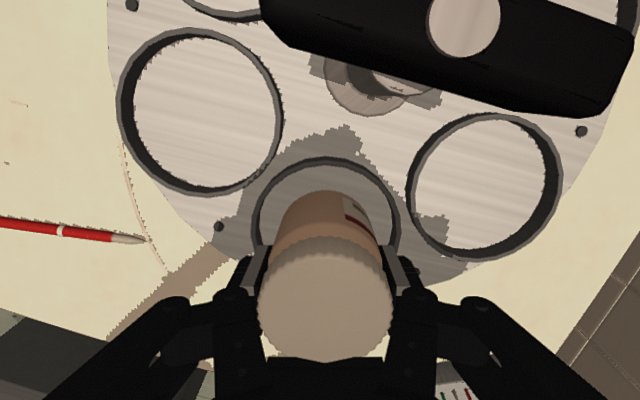

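The jar's foot is inside the rim, with its front edge at about (327,191) and the inner rim at about (326,165). The gaps are even left and right. I'll check the front gap.

Run:
```python
from h import *
f=load('w4')
a=at_z(f,(327,191),.031);b=at_z(f,(325,165),.04);print(a,b,np.linalg.norm((b-a)[:2]))
u=np.array([np.cos(np.radians(19.3)),np.sin(np.radians(19.3))])
print('jar centre',a[:2]-.026*u,'pocket',b[:2]-.039*u,'TCP .4321 -.1956')
```

```text
[ 0.45442319 -0.1890594   0.031     ] [ 0.46990999 -0.18242413  0.04      ] 0.016848377803506006
jar centre [ 0.42988437 -0.19765278] pocket [ 0.43310175 -0.19531419] TCP .4321 -.1956
```

```bash
python3 -m jog '3 0 1 0 0 0 1;3 0 2 0 0 0 1;3 0 3 0 0 0 1;3 0 3 0 0 0 1'; python3 -m jog '0 0 0 0 0 0 0.4;0 0 0 0 0 0 0;0 0 0 0 0 0 -0.5;0 0 0 0 0 0 -1;0 0 0 0 0 0 -1;0 0 0 0 0 0 -1;0 0 0 0 0 0 -1'
```

```text
clock: 7.6
tool_pos: [0.4347, -0.1945, 0.0596]
orientation: [3.097, 0.526, 0.001]
wrist_force: [-1.5, 1.6, 4.4]
finger_gap: 0.0492
finger_force: 63.1
clock: 8.48
tool_pos: [0.4346, -0.1944, 0.0589]
orientation: [-3.097, -0.527, 0.0]
wrist_force: [0.8, 0.1, -0.3]
finger_gap: 0.0854
finger_force: 0.0
```

Contact came at 4.4 N and the jar is released. I'll go straight up and check.

```bash
python3 -m jog '0 0 -15 0 0 0 -1;0 0 -60 0 0 0 -1;0 0 -120 0 0 0 -1;0 0 -160 0 0 0 -1;0 0 -160 0 0 0 -1;0 0 -160 0 0 0 -1'
python3 - <<'E'
from h import *
f=grab_frame('wrist');save('w5',f);print(proj(f,[.437,-.193,.105]),proj(f,[.437,-.193,.028]))
go([.525,-.1855,.215],94.7)
E
```

```text
clock: 9.22
tool_pos: [0.4345, -0.1944, 0.219]
orientation: [3.097, 0.527, 0.0]
wrist_force: [0.3, 0.0, -0.2]
finger_gap: 0.0853
finger_force: 0.0
[324.12636842 185.65944958] [324.12091472 165.40742491]
shift [88.6 21.8  2.9] turn [ -0.1   0.  -75.4] yaw now 19.3
```

View pics/w5.png

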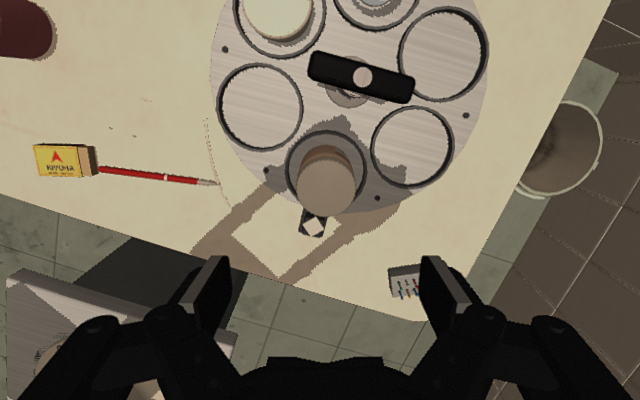

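The jar stands upright in the pocket: its lid is at (325,190), against (324,186) for the pocket centre. The handle is at (361,77), so next is the handle hover.

```bash
python3 -m jog '30 7 0 0 0 -10 -1;60 15 0 0 0 -20 -1;89 22 0 0 0 -30 -1;89 22 0 0 0 -40 -1;89 22 0 0 0 -50 -1;89 22 0 0 0 -60 -1;89 22 0 0 0 -70 -1;89 22 0 0 0 -75.4 -1;89 22 0 0 0 -75.4 -1;89 22 0 0 0 -75.4 -1'
python3 - <<'E'
from h import *
go([.525,-.1855,.121],94.7)
f=grab_frame('wrist');save('w6',f);print(proj(f,[.525,-.1855,.144]))
for s in(-.035,.035):print(proj(f,[.525-.0817*s,-.1855+s,.144]))
E
```

```text
clock: 10.52
tool_pos: [0.5255, -0.1856, 0.218]
orientation: [-2.13, -2.307, 0.001]
wrist_force: [0.1, -0.3, 0.1]
finger_gap: 0.0854
finger_force: 0.0
shift [ 0.1 -0.4 97. ] turn [-0.1 -0.  -0.1] yaw now 94.6
[326.53858817 206.69848325]
[326.55428798 251.38995491]
[326.51770637 157.59885204]
```

View pics/w6.png

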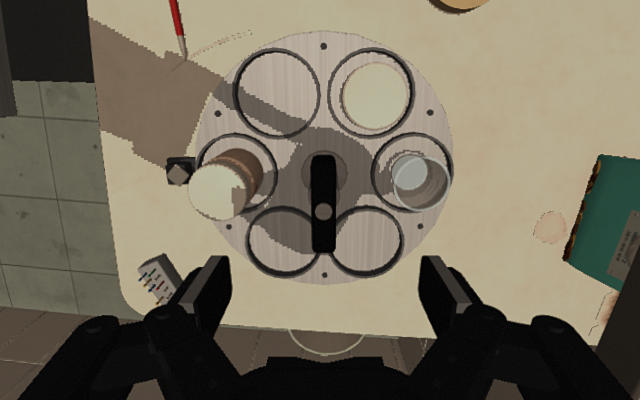

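The handle is centred and aligned: columns 311–336, rows 155–253, about 2 mm to the left of the prediction. I'll descend and grip.

```bash
python3 -m jog '0 -2 40 0 0 0 -1;0 -2 75 0 0 0 -1;0 -2 96 0 0 0 -1;0 -2 97 0 0 0 -1;0 -2 97 0 0 0 0;0 -2 97 0 0 0 0.4;0 -2 97 0 0 0 0.8;0 -2 97 0 0 0 1;0 -2 97 0 0 0 1;0 -2 97 0 0 0 1;0 -2 97 0 0 0 1'
```

```text
clock: 11.95
tool_pos: [0.5244, -0.186, 0.1229]
orientation: [2.127, 2.309, 0.001]
wrist_force: [2.1, -0.9, 6.6]
finger_gap: 0.0165
finger_force: 61.2
```

```bash
python3 -m jog '0 0 0 0 0 -3 1;0 0 0 0 0 -8 1;0 0 0 0 0 -14 1;0 0 0 0 0 -20 1;0 0 0 0 0 -26 1;0 0 0 0 0 -32 1;0 0 0 0 0 -38 1;0 0 0 0 0 -44 1;0 0 0 0 0 -50 1;0 0 0 0 0 -55 1;0 0 0 0 0 -58 1;0 0 0 0 0 -60 1'; python3 -m jog '0 0 0 0 0 0 1;0 0 0 0 0 0 1'
python3 - <<'E'
from h import *
go([.525,-.1855,.22],154.7);print(sense()['joint_positions'],sense()['moment'])
E
```

```text
clock: 13.45
tool_pos: [0.523, -0.1869, 0.1229]
orientation: [-0.688, -3.065, 0.003]
wrist_force: [-4.6, -2.4, 7.7]
finger_gap: 0.0163
finger_force: 61.6
clock: 13.7
tool_pos: [0.5231, -0.187, 0.1229]
orientation: [-0.689, -3.064, 0.003]
wrist_force: [-4.3, -2.0, 7.8]
finger_gap: 0.0164
finger_force: 61.6
shift [ -1.1   1.9 -97.1] turn [-0.1 -0.  -0.1] yaw now 154.6
[-0.40317832 -0.02260215  1.53852188 -0.00220808  1.62592015 -1.53146971] [-0.26290516  0.60320562  0.05414995]
```

Turned 60°. Now open, rise and look.

```bash
python3 -m jog '0 0 0 0 0 0 0.6;0 0 0 0 0 0 0.1;0 0 0 0 0 0 -0.5;0 0 0 0 0 0 -1;0 0 0 0 0 0 -1;0 0 0 0 0 0 -1;0 0 -20 0 0 0 -1;0 0 -70 0 0 0 -1;0 0 -130 0 0 0 -1;0 0 -130 0 0 0 -1;0 0 -130 0 0 0 -1'
python3 - <<'E'
from h import *
f=grab_frame('wrist');save('w7',f)
c=np.array([.524,-.1855]);a=np.radians(-175.3+60);P=c+.09*np.array([np.cos(a),np.sin(a)])
print(proj(f,[*P,.105]),proj(f,[*P,.028]))
for s in(-.035,.035):
  t=np.radians(4.7+90+60);print(proj(f,[c[0]+s*np.cos(t),c[1]+s*np.sin(t),.144]))
E
```

```text
clock: 15.08
tool_pos: [0.524, -0.186, 0.2529]
orientation: [0.688, 3.064, -0.0]
wrist_force: [-0.2, 0.1, -0.6]
finger_gap: 0.0853
finger_force: 0.0
[229.48147057 181.22860473] [248.09519653 163.58976734]
[326.70736089 233.42911587]
[326.81125133 150.87583502]
```

View pics/w7.png

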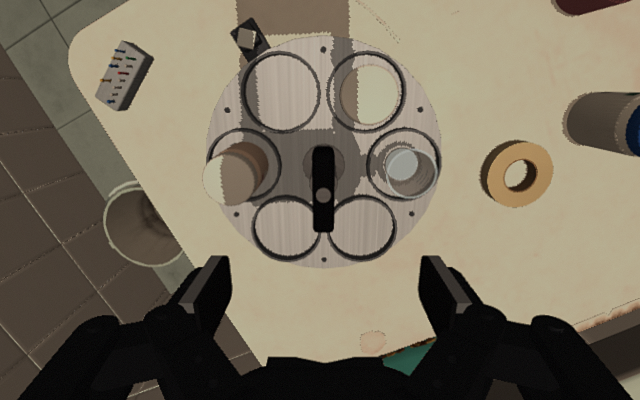

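The handle is vertical in the tool's view at (323,190), so the wheel sits at 60°. The jar stands upright with its lid at about (230,178), against (229,181) expected. Nothing is touching the gripper.

```bash
python3 -c "
from bench import hand_in
print(hand_in())"
```

```text
the job is handed in; nothing more can be done
None
```

The small jar stands upright in the pocket, the wheel is turned one click anticlockwise, the gripper is clear, and the job was handed in at about 15 s; no verdict came back, but the last picture shows jar and wheel where they should be.

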